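Press home the wheel-bolt cap that stands proud

TASK

One of the five black bolt caps on the wheel has not been pushed on properly and stands higher than the others. Press it down gently with the fingertips until it is fully home, level with the other four, then withdraw. Only press that one cap: do not pull it up, do not touch the other four caps or the valve, and leave the socket standing on the wheel and the jar and wrench on the bench where they are.

Things in the scene. Friction and masses are not known exactly. Their poses are not given: they have to be found in the camera images.
- wheel: Bare silver car wheel rim without tyre, fixed, lying flat on the bench, face up: 344 mm across, 130 mm high to the top of its outer lip. Inside the lip the dished face is flat at 105 mm above the bench within 85 mm of the axis and falls away to 90 mm high at the barrel. Origin on the wheel's axis at bench level, z up; its x axis points at the proud cap's bolt. The wheel may be turned any way. Five bolts stand 54 mm from the axis, 72 degrees (63 mm) apart, each with a cap.
- proud_cap_top (a point): Centre of the top of the badly seated cap, the one to press: a round black plastic cap 28 mm high, 30 mm across its foot and 21 mm across its flat top, on the bolt in the wheel's +x direction, 54 mm from the axis. It stands 18 to 22 mm higher than the others at the start, with the steel bolt head showing under it; this point moves down with the cap. Fully home, its top is level with the others, 133 mm above the bench.
- proud_cap (a joint): Travel of that cap along its bolt in m, growing as it is pressed straight down: 0.022 is fully home (a hard stop), 0 to 0.004 at the start. It slides with a steady friction of about 4 N and stays where it is left.
- cap1: One of the four well-seated caps, same shape as the proud one; fixed. Origin at the centre of its underside, 105 mm above the bench; top 28 mm above that. On the bolt 72 degrees anticlockwise (from above) from the proud cap. Not to be touched.
- cap2: Well-seated cap like cap1, 144 degrees anticlockwise from the proud cap. Not to be touched.
- cap3: Well-seated cap like cap1, 216 degrees anticlockwise from the proud cap. Not to be touched.
- cap4: Well-seated cap like cap1, 288 degrees anticlockwise from the proud cap. Not to be touched.
- valve: Thin black rubber valve stem, 10 mm across with its top 128 mm above the bench, 136 mm from the wheel's axis, near the lip, 36 degrees anticlockwise from the proud cap; fixed. Origin at its foot. Not to be touched.
- socket: Loose dark steel socket, 28 mm across and 44 mm high, standing upright on the wheel's face near the wheel's axis, its top 149 mm above the bench. Origin at the centre of its underside. Leave it standing.
- paste: Loose jar, 68 mm across and 75 mm high, on the bench to the robot's left of the wheel. Origin at the centre of its underside. Leave it alone.
- wrench: Loose steel wrench lying on the bench to the robot's right of the wheel. Origin under its middle. Leave it alone.
Mind the look-alikes: they are no part of the job. Leave any green look-alike of the socket alone.

How it is judged:
At the end, for the whole second after the job is handed in: The proud cap is pressed home to within 2 mm; the socket still stands upright within 12 mm of its start, and the jar and wrench are within 15 mm of theirs (value of joint proud_cap above 0.02 m and angle between socket's own z axis and vertical below 0.1 rad and distance of socket from where it was at the start of the episode below 0.012 m and distance of each of paste, wrench from where it was at the start of the episode below 0.015 m); the robot touches nothing.
It fails at once if the proud cap is pulled up by more than 3 mm (value of joint proud_cap below -0.003 m).
It fails at once if the proud cap is pressed harder than 40 N, or pressed with the arm or the gripper's body instead of the fingers (contact force between the fingers and proud_cap above 40 N or contact force between the arm and proud_cap above 1 N).
It fails at once if one of the other four caps or the valve is touched (more than 1 N) (contact force between any of the fingers, the arm and cap1 above 1 N or contact force between any of the fingers, the arm and cap2 above 1 N or contact force between any of the fingers, the arm and cap3 above 1 N or contact force between any of the fingers, the arm and cap4 above 1 N or contact force between any of the fingers, the arm and valve above 1 N).
It fails at once if the socket is lifted, shifted more than 12 mm or tipped (distance of socket from where it was at the start of the episode above 0.012 m or angle between socket's own z axis and vertical above 0.2 rad).
It fails at once if the jar or the wrench is moved more than 15 mm (distance of any of paste, wrench from where it was at the start of the episode above 0.015 m).
It also fails if it takes over 32 s, if anything falls off the work surface, if the arm or the gripper's body presses on something with over 40 N, if the wrist force passes 120 N, or if a joint passes its speed limit or range.

ROBOT

A 6-joint arm with a two-finger parallel gripper is mounted at the origin on the work surface. World frame = base frame: x ahead of the robot, y to its left, z up, the work surface at z = 0. Lengths are in m, angles in rad, forces in N, time in s.
With the tool pointing down it reaches from about 0.2 to 0.875 m from the base axis. Payload 3.4 kg.
Tool frame: the origin (TCP) lies between the finger pads; the fingertips stand 22 mm ahead of it and the grasp point (between the pads) lies 3 mm ahead of it (r.nose_length is the distance from the TCP to the fingertips, in m); x points along the fingers, y is the direction in which the jaws open and shut, and the axes are right-handed (so a half turn about x gives the same grasp; the last joint's range is limited). The gripper opens to 94 mm and grips with 3 to 60 N. Pads are 16 mm wide; open, the fingers measure 119 mm over their backs; the gripper's body (75 mm by 177 mm) begins 78 mm behind the grasp point.
Start: joints at [1.034, 0.276, 1.505, -0, 1.361, -0.121], TCP at [0.232, 0.526, 0.227] pointing down, gripper open.
Joint ranges: [-2.89, 2.89], [-0.75, 2.08], [0.22, 2.7], [-1.18, 4.32], [0.11, 2.71], [-2.7, 2.7]. Speed limits (rad/s): [2.57, 2.57, 3.14, 3.14, 3.14, 3.14].

INTERFACE

Orientations are given as a unit quaternion [x, y, z, w].
In Python, from workcell import r, eyes gives the robot as it stands.
- The arm moves only by the tool step_arm, never from a script. Its argument "rows" is a list of rows, each an object with "xyz": the shift along the tool's x, y, z in cm, a list of three; "turn": the turn about the tool's x in degrees. In form: [{"xyz": [x, y, z], "turn": turn}, ...]. A call has 1 to 5 rows; each row is the pose to reach, as a shift and turn from the pose commanded when the call began, along the tool's axes at that moment; what a row does not reach only later rows make up. A row lasts 1/10 s, in which the tool goes at most 50 mm and 8.59 degrees, less where a joint would pass 70% of its speed; a pose out of reach is approached as far as the arm can. A call with a gripper value outside its range is refused whole. "claw" is the opening in per cent of the stroke, from 0 (shut) to 100 (fully open), set as the call begins (left out, the last holds). The fingers move at their own pace and stop on an object; "newtons" is the grip in N (left out, the last holds). Time passes only in rows, so rows that repeat a pose let the fingers close. It gives the time, the measured TCP pose, the force and the opening at its end, in the units of the state.
- r.sense(): the state, without advancing time (a new reading comes with each control period).
- eyes.capture(name): name is "scene" or "top"; returns the picture (400x640x3 uint8, red, green, blue); there is no depth.
- eyes.camera_model(name): a dict with "fx", "fy", "cx", "cy" (pixels), "distortion" ([k1, k2, p1, p2, k3] as OpenCV has them; the pictures are not rectified), "world_from_camera" (4x4, takes a point from camera to world coordinates). Camera axes: x right, y up, looking along -z (the intrinsics and any distortion apply to the point x, -y, -z); pixel columns grow to the right and rows downward; lengths in m; the calibration is good to about 2 mm. A picture is of the moment at which its call begins. camera_model takes no time and is no camera call.
- r.job_done(): hands the job in, once; it reports no verdict.
The state is a dict: "time_s": time; "q": joint angles; "qvel": joint speeds; "joint_efforts": joint torques, N m; "position": TCP position; "ee_rot": TCP orientation; "force": force on the tool from outside, world axes, zero at the start; "torque": the same for the moment, N m; "opening": finger opening in m.
Only numpy, scipy, OpenCV 4.12 (cv2) and the standard library are available. Lean on these libraries where they do the work, as an engineer would, in place of code of your own. Each camera call takes 0.05 s, during which the arm holds its last target.

## Working session

There is one attempt and no reset: what is moved stays moved. The work goes in short steps, Python scripts to look and compute and a tool call to move; the robot and the scene stay as the last step left them, time stands still between calls to the robot, and variables do not carry over. Pictures are saved under pics/ and viewed, and the job is handed in when it is done.

Besides the shell and the picture viewer there is one more tool, called after "Request:" as name(argument=value, ...) on one line, values as JSON. step_arm: Moves the arm, as the interface text tells. Its arguments: {"type":"object","properties":{"rows":{"type":"array"},"claw":{"type":"number"},"newtons":{"type":"number"}},"required":["rows"]}

```bash
mkdir -p pics; python3 - <<'E'
from workcell import r, eyes
import cv2
for n in("scene","top"):
    im=eyes.capture(n); cv2.imwrite(f"pics/{n}0.png",im[:,:,::-1])
    print(n,eyes.camera_model(n))
print(r.sense(), r.nose_length)
E
```

```text
scene {'fx': 466.4689567980966, 'fy': 466.4689567980966, 'cx': 317.8708581177053, 'cy': 196.73063010067793, 'distortion': array([0.02459905, 0.        , 0.        , 0.        , 0.        ]), 'world_from_camera': array([[-0.08749068, -0.6137332 ,  0.78465084,  1.49709832],
       [ 0.99595149, -0.03757083,  0.08166436,  0.09309583],
       [-0.02064015,  0.78861904,  0.61453559,  0.86513502],
       [ 0.        ,  0.        ,  0.        ,  1.        ]])}
top {'fx': 399.6648108363334, 'fy': 399.6648108363334, 'cx': 322.05229912799064, 'cy': 201.32196688210675, 'distortion': array([-0.09711327,  0.        ,  0.        ,  0.        ,  0.        ]), 'world_from_camera': array([[ 3.12637866e-03,  9.95158721e-01, -9.82310845e-02,
         4.33093031e-01],
       [-9.99993951e-01,  3.26102498e-03,  1.21018413e-03,
        -9.49352047e-03],
       [ 1.52465931e-03,  9.82267068e-02,  9.95162896e-01,
         1.21371427e+00],
       [ 0.00000000e+00,  0.00000000e+00,  0.00000000e+00,
         1.00000000e+00]])}
{'time_s': 0.1, 'q': array([ 1.03401599e+00,  2.76534303e-01,  1.50595608e+00, -2.81497939e-05,
        1.36067939e+00, -1.21019077e-01]), 'qvel': array([-0.00089723, -0.00166737, -0.00456477,  0.00125003, -0.00129591,
        0.00076932]), 'joint_efforts': array([ 1.84644094e-03, -4.05455303e+01, -2.37778062e+01,  7.02187023e-02,
        2.98966281e-02, -5.18392096e-05]), 'position': array([0.23203023, 0.52562004, 0.22670985]), 'ee_rot': array([ 0.14540445,  0.69205425, -0.14646615,  0.69171246]), 'force': array([-0.04363177, -0.04401006,  0.23016277]), 'torque': array([-0.01246579, -0.0539598 , -0.00912247]), 'opening': 0.09395025609339938} 0.022
```

View pics/scene0.png

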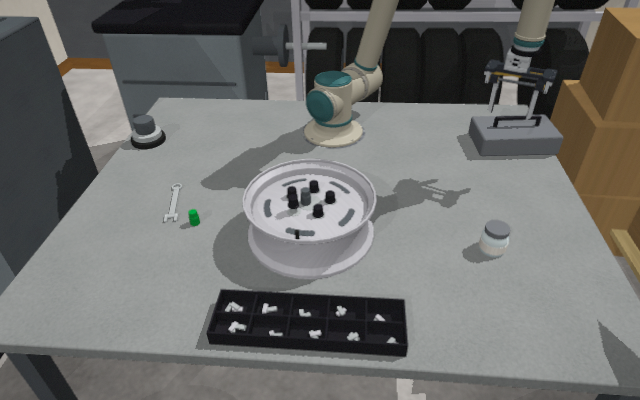

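View pics/top0.png

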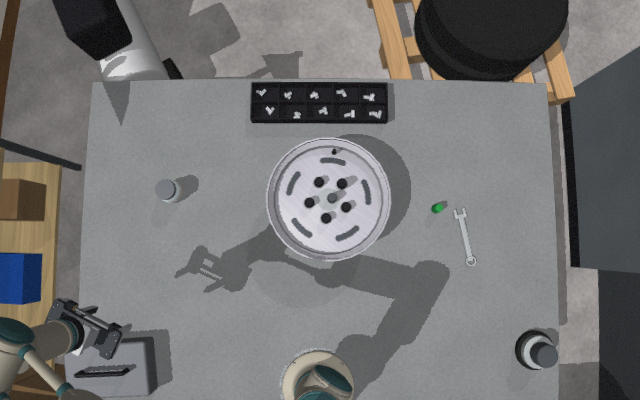

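```bash
python3 - <<'E'
import cv2
a=cv2.imread("pics/scene0.png")[155:245,235:385]; b=cv2.imread("pics/top0.png")[135:265,260:395]
cv2.imwrite("pics/sc.png",cv2.resize(a,None,fx=5,fy=5,interpolation=cv2.INTER_CUBIC))
cv2.imwrite("pics/tc.png",cv2.resize(b,None,fx=4.5,fy=4.5,interpolation=cv2.INTER_CUBIC))
E
```

```text
(no output)
```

View pics/sc.png

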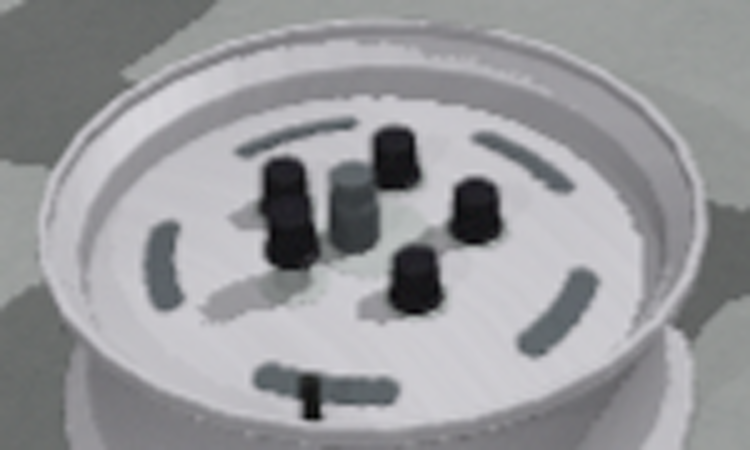

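View pics/tc.png

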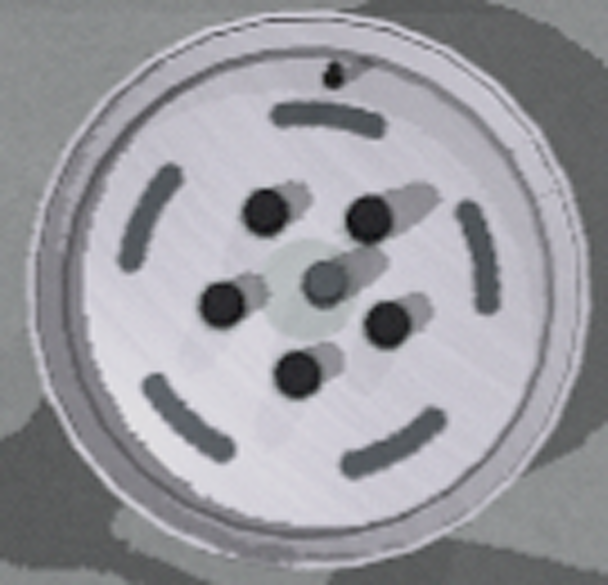

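```bash
cat >h.py <<'E'
import numpy as np,cv2
from workcell import r,eyes
def proj(n,P):
    m=eyes.camera_model(n);T=np.linalg.inv(m["world_from_camera"])
    p=np.atleast_2d(P)@T[:3,:3].T+T[:3,3]; p=p*[1,-1,-1]
    K=np.array([[m["fx"],0,m["cx"]],[0,m["fy"],m["cy"]],[0,0,1]])
    return cv2.projectPoints(p,np.zeros(3),np.zeros(3),K,m["distortion"])[0][:,0]
def back(n,uv,z):
    m=eyes.camera_model(n);T=m["world_from_camera"]
    K=np.array([[m["fx"],0,m["cx"]],[0,m["fy"],m["cy"]],[0,0,1]])
    u=cv2.undistortPoints(np.array([[uv]],float),K,m["distortion"])[0,0]
    d=T[:3,:3]@np.array([u[0],-u[1],-1]);o=T[:3,3]
    return o+d*(z-o[2])/d[2]
E
python3 - <<'E'
from h import *
from scipy.optimize import least_squares
t=lambda x,y:((x+.5)/4.5+260-.5,(y+.5)/4.5+135-.5)
s=lambda x,y:((x+.5)/5+235-.5,(y+.5)/5+155-.5)
print('socket top',back("top",t(324,281),.149),back("scene",s(355,178),.149))
print('valve',back("top",t(332,74),.128), 'proud',back("top",t(370,216),.153))
topc=[t(370,216),t(266,212),t(222,304),t(298,375),t(387,324)] # proud, ccw
topS=[s(291,208),s(415,256),s(477,188),s(396,136),s(285,167)]
def model(p,z0):
    a=p[2]+np.arange(5)*np.radians(72)
    return np.c_[p[0]+.054*np.cos(a),p[1]+.054*np.sin(a)],a
def fun(p,w):
    xy,a=model(p,0);z=np.full(5,.121);z[0]+=p[3]
    A=proj("top",np.c_[xy,z])-topc
    z=np.full(5,.133);z[0]+=p[3]
    B=proj("scene",np.c_[xy,z])-topS
    return np.r_[A.ravel()*w[0],B.ravel()*w[1]]
for w in((1,1),(1,.01),(.01,1)):
    q=least_squares(fun,[.44,-.04,.5,.02],args=(w,));p=q.x
    print(w,p,model(p,0)[0][0],np.abs(q.fun).max()); 
    if w==(1,1):print(q.fun.reshape(-1,2).round(2)); print(model(p,0)[0])
E
```

```text
socket top [ 0.54976316 -0.03637052  0.149     ] [ 0.55768552 -0.0356395   0.149     ]
valve [ 0.68021553 -0.04176456  0.128     ] proud [ 0.58837023 -0.06365284  0.153     ]
(1, 1) [ 0.54987711 -0.02753584 -0.74755719  0.02008514] [ 0.5894781 -0.0642477] 0.6173581050901191
[[-0.    0.23]
 [-0.08 -0.62]
 [-0.09 -0.33]
 [-0.07 -0.36]
 [ 0.37 -0.23]
 [-0.05 -0.04]
 [ 0.24 -0.48]
 [ 0.05 -0.47]
 [-0.08 -0.5 ]
 [-0.   -0.51]]
[[ 0.5894781  -0.0642477 ]
 [ 0.59702955 -0.00121764]
 [ 0.53941792  0.02544157]
 [ 0.49626053 -0.0211122 ]
 [ 0.52719943 -0.07654322]]
(1, 0.01) [ 0.5488691  -0.02737304 -0.74486373  0.03006169] [ 0.58856883 -0.06397811] 0.32955141349617634
(0.01, 1) [ 0.55188241 -0.02740028 -0.75077569  0.02139991] [ 0.59136505 -0.06423941] 0.17210249119062837
```

```bash
cat >>h.py <<'E'
from scipy.spatial.transform import Rotation as Ro
def plan(target,ydir=np.radians(47.2)):
    s=r.sense();R=Ro.from_quat(s["ee_rot"]).as_matrix()
    print("t",s["time_s"],"pos",s["position"].round(4),"F",s["force"].round(2),"open",round(s["opening"],4))
    print("x",R[:,0].round(3),"y",R[:,1].round(3),"q6",s["q"].round(3))
    print("shift cm",(100*R.T@(np.array(target)-s["position"])).round(2))
    y=np.array([np.cos(ydir),np.sin(ydir),0]); a=np.degrees(np.arctan2(R[:,2]@y,R[:,1]@y)); print("turn",a,(a+180+180)%360-180)
E
python3 -c "
from h import *
plan([.59,-.0642,.215])"
```

```text
t 0.1 pos [0.232  0.5256 0.2267] F [-0.04 -0.04  0.23] open 0.094
x [-0.001 -0.001 -1.   ] y [ 0.404  0.915 -0.002] q6 [ 1.034  0.277  1.506 -0.     1.361 -0.121]
shift cm [  1.22 -39.5   56.57]
turn 18.97898808255799 -161.02101191744202
```

Request:
step_arm(rows=[{"xyz": [0,-2.5,3.5],"turn": 4},{"xyz": [0,-5,7],"turn": 8},{"xyz": [0,-7.5,11],"turn": 12},{"xyz": [0,-10,14.5],"turn": 16},{"xyz": [0,-12.5,18],"turn": 19}], claw=0, newtons=10)

```text
time_s: 0.6
position: [0.3468, 0.3373, 0.2272]
ee_rot: [0.259, 0.658, -0.259, 0.658]
force: [0.8, 0.2, 0.1]
opening: 0.0576
```

```bash
python3 -c "
from h import *
plan([.59,-.0642,.215])"
```

```text
t 0.6 pos [0.3468 0.3373 0.2272] F [0.83 0.18 0.1 ] open 0.0576
x [-0. -0. -1.] y [ 0.681  0.732 -0.   ] q6 [ 0.628  0.138  1.688 -0.     1.315 -0.194]
shift cm [  1.22 -12.83  45.15]
turn -0.14059444767366314 179.85940555232634
```

Request:
step_arm(rows=[{"xyz": [0,-1.2,4.2],"turn": 0},{"xyz": [0,-2.4,8.5],"turn": 0},{"xyz": [0,-3.6,12.8],"turn": 0},{"xyz": [0,-4.8,17],"turn": 0},{"xyz": [0,-6,21],"turn": 0}])

```text
time_s: 1.1
position: [0.4602, 0.1504, 0.2272]
ee_rot: [0.258, 0.658, -0.258, 0.658]
force: [1.2, -0.4, 0.3]
opening: 0.0177
```

Request:
step_arm(rows=[{"xyz": [0,-1.2,4.2],"turn": 0},{"xyz": [0,-2.4,8.5],"turn": 0},{"xyz": [0,-3.6,12.8],"turn": 0},{"xyz": [0,-4.8,17],"turn": 0},{"xyz": [0,-5.5,19.5],"turn": 0}])

```text
time_s: 1.6
position: [0.5666, -0.0237, 0.2268]
ee_rot: [0.259, 0.658, -0.259, 0.658]
force: [0.7, 0.7, 0.4]
opening: 0.0004
```

```bash
python3 -c "
from h import *
plan([.59,-.0642,.215])"
```

```text
t 1.6 pos [ 0.5666 -0.0237  0.2268] F [0.72 0.7  0.36] open 0.0004
x [-0.    -0.001 -1.   ] y [ 0.681  0.732 -0.001] q6 [-1.640e-01  2.640e-01  1.523e+00 -1.000e-03  1.354e+00 -9.850e-01]
shift cm [ 1.18 -1.37  4.48]
turn -0.1503342517099822 179.84966574829002
```

Request:
step_arm(rows=[{"xyz": [0,-0.7,2],"turn": 0},{"xyz": [0,-1.2,4],"turn": 0},{"xyz": [0,-1.2,4],"turn": 0},{"xyz": [0,-1.2,4],"turn": 0}])

```text
time_s: 2.0
position: [0.5861, -0.056, 0.2272]
ee_rot: [0.258, 0.659, -0.258, 0.658]
force: [-0.3, 0.1, -0.3]
opening: 0.0004
```

```bash
python3 - <<'E'
from h import *
plan([.59,-.0642,.185])
for n,(x0,y0,x1,y1,f) in {"scene":(235,135,385,245,5),"top":(270,135,395,235,6)}.items():
    im=eyes.capture(n)[:,:,::-1]
    cv2.imwrite(f"pics/{n}1.png",cv2.resize(im[y0:y1,x0:x1],None,fx=f,fy=f,interpolation=cv2.INTER_CUBIC))
p=r.sense()["position"]-[0,0,.022]
print([(proj("scene",p)[0]-[235,135])*5,(proj("top",p)[0]-[270,135])*6])
E
```

```text
t 2.0 pos [ 0.5861 -0.056   0.2272] F [-0.34  0.06 -0.35] open 0.0004
x [-0.001  0.001 -1.   ] y [0.68  0.733 0.   ] q6 [-2.140e-01  2.970e-01  1.475e+00  1.000e-03  1.371e+00 -1.037e+00]
shift cm [ 4.22 -0.34  0.85]
turn -0.0268526475403217 179.9731473524597
[array([301.99896151, 216.62362006]), array([417.86571433, 273.63697593])]
```

View pics/scene1.png

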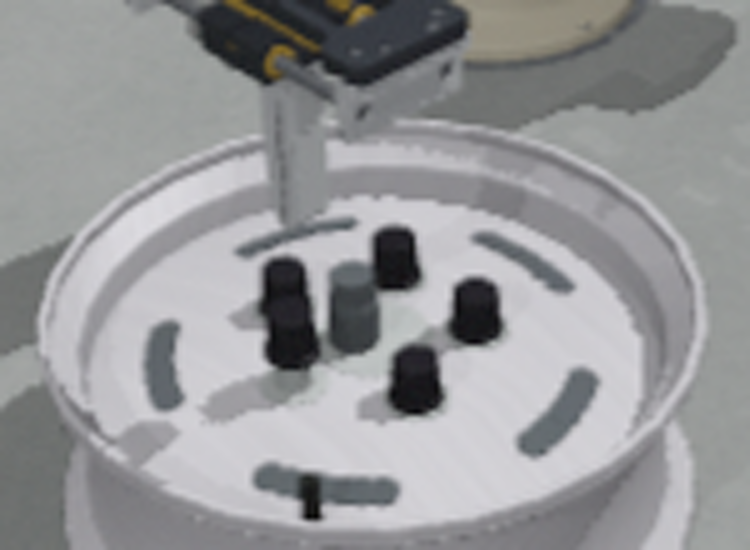

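View pics/top1.png

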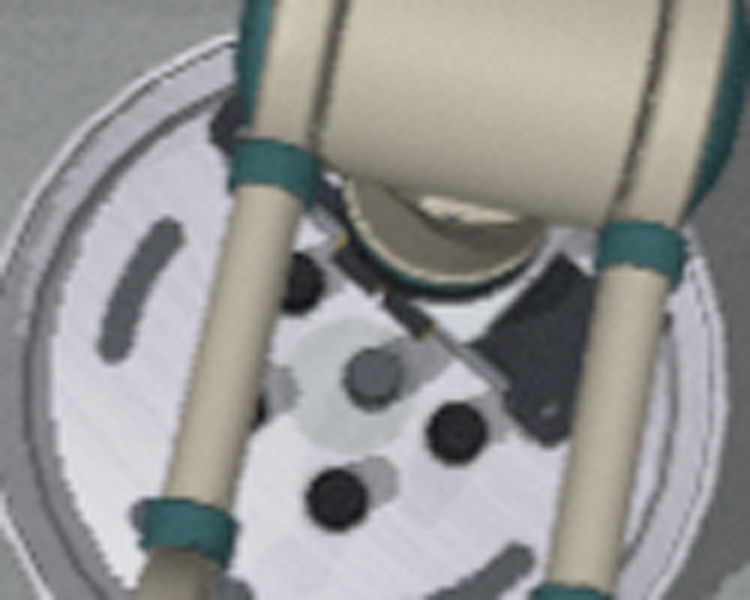

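Request:
step_arm(rows=[{"xyz": [0,-0.3,0.8],"turn": 0},{"xyz": [1,-0.3,0.8],"turn": 0},{"xyz": [2.5,-0.3,0.8],"turn": 0},{"xyz": [4,-0.3,0.8],"turn": 0},{"xyz": [4,-0.3,0.8],"turn": 0}])

```text
time_s: 2.6
position: [0.5885, -0.0636, 0.1848]
ee_rot: [0.258, 0.66, -0.258, 0.657]
force: [-0.4, -0.1, 0.2]
opening: 0.0006
```

```bash
python3 - <<'E'
from h import *
plan([.59,-.0642,.155])
for n,(x0,y0,x1,y1,f) in {"scene":(260,160,340,220,10)}.items():
    im=eyes.capture(n)[:,:,::-1]
    cv2.imwrite(f"pics/{n}2.png",cv2.resize(im[y0:y1,x0:x1],None,fx=f,fy=f,interpolation=cv2.INTER_CUBIC))
E
```

```text
t 2.6 pos [ 0.5885 -0.0636  0.1848] F [-0.42 -0.05  0.18] open 0.0006
x [-0.005  0.001 -1.   ] y [ 0.68   0.734 -0.002] q6 [-0.225  0.33   1.534  0.     1.283 -1.049]
shift cm [2.98 0.07 0.16]
turn -0.006145986934873339 179.99385401306512
```

View pics/scene2.png

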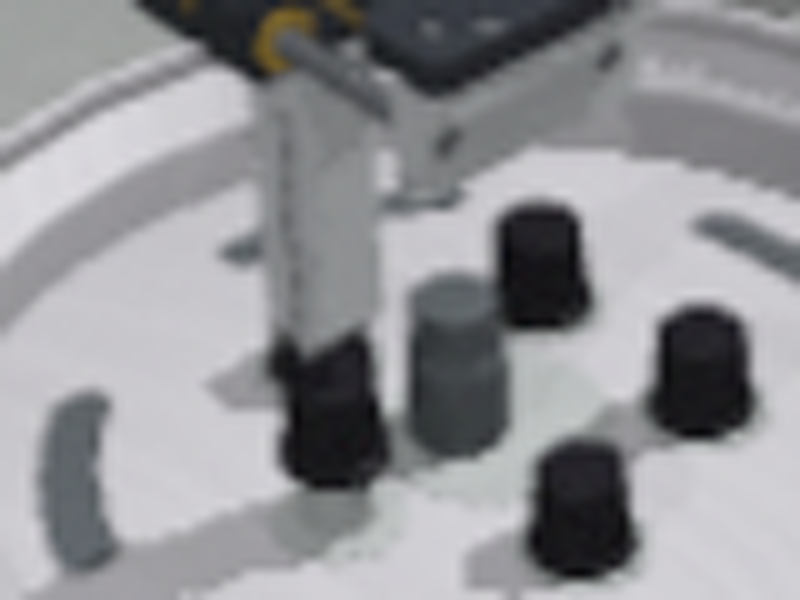

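Request:
step_arm(rows=[{"xyz": [0.3,0,0.1],"turn": 0},{"xyz": [0.6,0,0.1],"turn": 0},{"xyz": [0.9,0,0.1],"turn": 0},{"xyz": [1.2,0,0.1],"turn": 0},{"xyz": [1.4,0,0.1],"turn": 0}])

```text
time_s: 3.15
position: [0.5913, -0.065, 0.1739]
ee_rot: [0.258, 0.658, -0.258, 0.659]
force: [-0.2, -0.6, 3.5]
opening: 0.0004
```

Request:
step_arm(rows=[{"xyz": [0.2,0,0],"turn": 0},{"xyz": [0.4,0,0],"turn": 0},{"xyz": [0.6,0,0],"turn": 0},{"xyz": [0.8,0,0],"turn": 0},{"xyz": [1.0,0,0],"turn": 0}])

```text
time_s: 3.65
position: [0.5913, -0.065, 0.1634]
ee_rot: [0.258, 0.658, -0.258, 0.658]
force: [-0.7, -0.2, 3.2]
opening: 0.0004
```

Steady 3–4 N, the cap is sliding. About 8 mm remain.

Request:
step_arm(rows=[{"xyz": [0.1,0,0],"turn": 0},{"xyz": [0.2,0,0],"turn": 0},{"xyz": [0.3,0,0],"turn": 0},{"xyz": [0.4,0,0],"turn": 0},{"xyz": [0.5,0,0],"turn": 0}])

```text
time_s: 4.15
position: [0.5912, -0.065, 0.1584]
ee_rot: [0.258, 0.658, -0.258, 0.658]
force: [0.7, 0.6, 3.0]
opening: 0.0004
```

Request:
step_arm(rows=[{"xyz": [0.05,0,0],"turn": 0},{"xyz": [0.1,0,0],"turn": 0},{"xyz": [0.1,0,0],"turn": 0}])

```text
time_s: 4.45
position: [0.5912, -0.065, 0.1574]
ee_rot: [0.258, 0.658, -0.258, 0.658]
force: [-0.6, 0.1, 3.3]
opening: 0.0005
```

Request:
step_arm(rows=[{"xyz": [0.05,0,0],"turn": 0},{"xyz": [0.1,0,0],"turn": 0},{"xyz": [0.1,0,0],"turn": 0}])

```text
time_s: 4.75
position: [0.5912, -0.065, 0.1564]
ee_rot: [0.258, 0.658, -0.258, 0.658]
force: [2.0, -0.1, 3.6]
opening: 0.0007
```

Request:
step_arm(rows=[{"xyz": [0.05,0,0],"turn": 0},{"xyz": [0.1,0,0],"turn": 0},{"xyz": [0.1,0,0],"turn": 0}])

```text
time_s: 5.05
position: [0.5912, -0.065, 0.1554]
ee_rot: [0.258, 0.658, -0.258, 0.658]
force: [0.8, -0.0, 4.0]
opening: 0.0004
```

Request:
step_arm(rows=[{"xyz": [0.03,0,0],"turn": 0},{"xyz": [0.05,0,0],"turn": 0},{"xyz": [0.05,0,0],"turn": 0}])

```text
time_s: 5.35
position: [0.5912, -0.065, 0.1553]
ee_rot: [0.258, 0.658, -0.258, 0.658]
force: [1.4, -0.7, 5.3]
opening: 0.0004
```

Request:
step_arm(rows=[{"xyz": [0.03,0,0],"turn": 0},{"xyz": [0.05,0,0],"turn": 0},{"xyz": [0.05,0,0],"turn": 0}])

```text
time_s: 5.65
position: [0.5912, -0.065, 0.1552]
ee_rot: [0.258, 0.658, -0.258, 0.659]
force: [0.5, 0.4, 6.5]
opening: 0.0005
```

Request:
step_arm(rows=[{"xyz": [0.03,0,0],"turn": 0},{"xyz": [0.05,0,0],"turn": 0},{"xyz": [0.05,0,0],"turn": 0}])

```text
time_s: 5.95
position: [0.5913, -0.065, 0.1552]
ee_rot: [0.258, 0.658, -0.258, 0.659]
force: [-0.3, 0.9, 8.7]
opening: 0.0006
```

Request:
step_arm(rows=[{"xyz": [-0.3,0,0],"turn": 0},{"xyz": [-1,0,0],"turn": 0},{"xyz": [-3,0,0],"turn": 0},{"xyz": [-6,0,0],"turn": 0},{"xyz": [-10,0,0],"turn": 0}])

```text
time_s: 6.45
position: [0.5892, -0.0646, 0.2527]
ee_rot: [0.258, 0.661, -0.258, 0.656]
force: [1.1, 0.1, -0.1]
opening: 0.0005
```

Request:
step_arm(rows=[{"xyz": [-3,1,-4],"turn": 0},{"xyz": [-3,2,-8],"turn": 0},{"xyz": [-3,3,-12],"turn": 0},{"xyz": [-3,4,-16],"turn": 0},{"xyz": [-3,5,-20],"turn": 0}])

```text
time_s: 6.95
position: [0.4766, 0.1087, 0.2837]
ee_rot: [0.258, 0.659, -0.258, 0.658]
force: [0.8, 0.0, 0.5]
opening: 0.0005
```

Request:
step_arm(rows=[{"xyz": [0,1,-4],"turn": 0},{"xyz": [0,1.5,-7],"turn": 0},{"xyz": [0,1.5,-7],"turn": 0},{"xyz": [0,1.5,-7],"turn": 0},{"xyz": [0,1.5,-7],"turn": 0}])

```text
time_s: 7.45
position: [0.4378, 0.1655, 0.2838]
ee_rot: [0.258, 0.658, -0.259, 0.658]
force: [-0.6, -0.3, -0.6]
opening: 0.0007
```

```bash
python3 - <<'E'
from h import *
plan([.59,-.0642,.155])
for n,(x0,y0,x1,y1,f) in {"scene":(235,155,385,245,5),"top":(260,135,395,265,4.5)}.items():
    im=eyes.capture(n)[:,:,::-1]; cv2.imwrite(f"pics/{n}3f.png",im)
    cv2.imwrite(f"pics/{n}3.png",cv2.resize(im[y0:y1,x0:x1],None,fx=f,fy=f,interpolation=cv2.INTER_CUBIC))
E
```

```text
t 7.45 pos [0.4378 0.1655 0.2838] F [-0.63 -0.34 -0.58] open 0.0007
x [-0.    -0.001 -1.   ] y [ 0.68   0.733 -0.001] q6 [ 2.130e-01  8.400e-02  1.612e+00 -1.000e-03  1.447e+00 -6.100e-01]
shift cm [12.89 -6.47 26.78]
turn -0.0619110722688953 179.9380889277311
```

View pics/scene3.png

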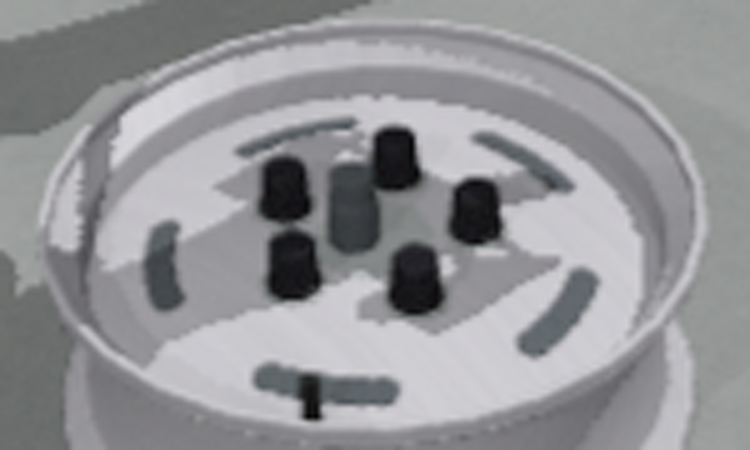

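View pics/top3f.png

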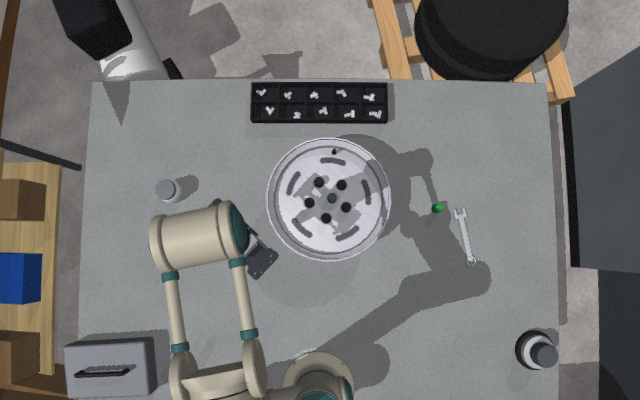

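The pressed cap's top has dropped from crop (291,208) to (291,240), level with its neighbours. The socket at (355,178) has not moved, and the jar (167,189) and wrench (465,237) are where they were. The robot is clear of everything.

```bash
python3 -c "
from workcell import r
print(r.job_done())"
```

```text
the job is handed in; nothing more can be done
None
```

I pressed the proud cap fully home with the closed fingertips and withdrew, then handed the job in at about 7.6 s of the 32 s allowed. The hand-in gives no verdict, so the points below come from my own readings.

- **Which cap:** it was the cap at about (0.590, -0.064) m. Fitting all five caps in both camera views put it about 20 mm above the others.
- **Pressing:** the cap slid at a steady 3–4 N. It met the hard stop with the fingertips at 133.2 mm (133 mm is fully home). I stopped there; the highest reading was about 9 N.
- **After withdrawing:** the last pictures show the cap level with the other four. The socket, jar and wrench look unmoved, and the robot is touching nothing.
- **Disagreement:** the two cameras' separate fits differed by about 3 mm on the cap's position. I used the combined fit, and a close picture before pressing showed the fingertips over the cap.

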